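Press a trim clip home and index the sled to the green notch

TASK

Pull the press lever all the way over towards you to push the orange clip home in the trim bracket, then ease the lever gently back to rest without letting it snap back. Then take the sled by its yellow post and slide it towards the green block, never to the red one, until its ball clicks into the green notch, without running past it. Finish there still gripping the post firmly, holding the sled in the notch for inspection; leave everything else on the bench alone.

Things in the scene. Friction and masses are not known exactly. Their poses are not given: they have to be found in the camera images.
- press: Blue bench press, fixed. Base plate 270 x 420 x 25 mm; origin on the table under the ram axis, z up, -x its front (robot side), y along the slide. Blue head over the sled's start: x -25 to 115, y -25 to 25, z 125 to 190 mm; column behind. The steel ram at x = y = 0 moves down 20 mm per rad of lever. The paint jar stands on the base at x 100, y 175 mm.
- lever_pivot (a point): Fixed pivot of the press lever, at x 20, y 42, z 165 mm in the press frame; the lever turns about the press's y axis through it. At rest the lever leans 0.35 rad beyond vertical, away from the robot; pulled right over it leans 0.77 rad towards the robot.
- lever_handle (a point): Centre of the lever's black handle, a cylinder 24 mm across and 44 mm long along the press's y axis, 150 mm from the pivot on a 12 mm steel stem. At rest it is 51 mm behind and 141 mm above the pivot. Its flat ends can be pinched from above and turn between the fingers as the lever swings; nothing is above it.
- lever (a joint): Lever angle, rad: 0 at rest, grows as the handle is pulled over towards the robot (press -x), 1.12 at the stop. A spring drives it back (about 2 N at the handle at rest, 6 N at the stop); let go, it snaps back.
- clip (a joint): How far the orange clip (20 mm head) in the black bracket on the sled is pressed in, m: 0 at the start, about 0.008 with the lever at its stop; it stays where it is pressed. The ram meets it at a lever angle of about 0.7.
- sled (a joint): Place of the aluminium sled along its rails, m, along press +y: 0 under the ram (start), travel -0.165 to 0.165; rubs with 1.5 N. Plate 155 x 70 mm, top 54 mm above the table. A sprung ball on its rear edge, level in y with the post, clicks into notches at the start and at both blocks: a push of 5 to 8 N some 13 mm before a notch's centre, a pull after the crest at 6.5 mm, nil at the centre.
- sled_post (a point): Grip point on the sled's yellow post, 22 (x) x 16 (y) x 48 mm, on the sled's front end 110 mm in front of the ram axis; the point is on the post's centre line, 80 mm above the table, 26 mm above the sled plate, 22 mm below the post's top. It moves only along the press's y axis. Nothing is above it while the lever is at rest.
- notch_green: Green notch block, fixed, 36 mm wide, 90 to 150 mm left or right of the ram. Axes as the press's; origin at press x = 0, 25 mm above the table, the block itself being 42 to 68 mm behind that (+x), with two 8 mm ridges 13 mm apart on its front forming the notch. The ball is in the notch when the post's y in the press frame equals this origin's y.
- notch_red: Red notch block, the same shape, on the other side of the ram.
- paint_jar: small amber touch-up paint jar with a black lid, 38 mm across, 45 mm tall, standing on a rear corner of the press base; bystander, origin at its underside
- aerosol: aerosol can, 66 mm across, 170 mm tall; bystander, origin at its underside
- tape_roll: roll of blue masking tape lying flat, 100 mm across, 25 mm tall; bystander, origin at its underside
- brush: brush lying on the table; bystander
- trim_tool: screwdriver lying on the table; bystander
- clip_tray: grey tray of spare clips, 130 x 90 x 30 mm; bystander, origin at its underside
- spare_bracket: black plastic trim bracket, 50 x 100 x 30 mm; bystander, origin at its underside

How it is judged:
By the outcome, as a careful person would: the job done as asked, in the order asked, and still so for the second after the job is handed in, while the arm keeps its last pose, push and grip.
It also fails if it takes over 67 s, if anything falls off the work surface, if the arm or the gripper's body presses on something with over 40 N, if the wrist force passes 120 N, or if a joint passes its speed limit or range.

ROBOT

A 7-joint arm with a two-finger parallel gripper is mounted at the origin on the work surface. World frame = base frame: x ahead of the robot, y to its left, z up, the work surface at z = 0. Lengths are in m, angles in degrees, forces in N, time in s.
With the tool pointing down it reaches from about 0.425 to 0.875 m from the base axis. Payload 8.4 kg.
Tool frame: the origin (TCP) lies between the finger pads; the fingertips stand 11 mm ahead of it and the grasp point (between the pads) lies 8 mm behind it (env.nose_length is the distance from the TCP to the fingertips, in m); z points along the fingers, y is the line along which they close (so a half turn about z gives the same grasp; the last joint's range is limited). The gripper opens to 87 mm and grips with 3 to 60 N. Pads are 19 mm wide; open, the fingers measure 117 mm over their backs; the gripper's body (75 mm by 190 mm) begins 51 mm behind the grasp point.
Start: joints at [-5.684, 19.091, 2.286, 83.961, -0.768, 76.965, -3.352], TCP at [0.65, -0, 0.234] pointing down, gripper open.
Joint ranges: [-147.57, 147.57], [-21.85, 119.76], [-74.77, 79.35], [14.55, 137.4], [-85.83, 265.84], [4.83, 119.75], [-152.11, 152.11]. Speed limits (degrees/s): [127.2, 127.2, 159.86, 159.86, 180, 180, 180].

INTERFACE

Orientations are given as [roll, pitch, yaw] about the fixed x, y, z axes, in that order (R = Rz(yaw) Ry(pitch) Rx(roll)).
In Python, from cell import env, hand, ik, read_camera, get_calibration, ticket, regions_of, monitor gives the robot as it stands. The module is installed in compiled form; this text tells all that it offers. Calls block until the motion is done:
- env.movep(position, orientation): joint-space move of the TCP to a pose.
- env.line_to(position, ori=None, speed=0.15, stop_force=None): straight line of the TCP; ori=None keeps the orientation; speed is the mean speed in m/s. With stop_force (N) it stops when the force on the tool has changed by that much, and returns True; else False.
- env.move_joints(angles): joint-space move.
- hand.set_gripper(opening, f_grip=None): finger opening in m; f_grip is the grip in N (None keeps the last); returns when the fingers have stopped.
- env.wait(seconds).
- ik(position, orientation): joint angles nearest the present ones, or None.
- read_camera(name): name is "scene" or "side" or "wrist"; returns the picture (384x512x3 uint8, red, green, blue); there is no depth.
- get_calibration(name): a dict with "fx", "fy", "cx", "cy" (pixels), "extrinsics" (4x4, takes a point from camera to world coordinates). Camera axes: x right, y down, z forward; pixel columns grow to the right and rows downward; lengths in m; the calibration is good to about 2 mm. A picture is of the moment at which its call begins: read the wrist's pose just before it. get_calibration takes no time and is no camera call; for the wrist camera it gives the pose at the moment of the call.
A pose or a line that the arm cannot do raises env.IKError and nothing moves.
- ticket.hand_in(): hands the job in; it is judged then, once.
Trained networks look in the newest picture that a camera, given by its name, has taken for a name from the list of things; names that differ only in an ending like _2 or _b are one class to them, and where a whole thing is asked for, a point or a joint stands for the part that bears it (a point fixed in the world has none). Each returns a list of dicts, best first, with "p" (0 to 1); they miss things now and then, are a little off and sometimes report something else, mostly with a low value. They report only what shows in the picture. A call takes as long as a camera call.
- regions_of(camera, query): "region" (384x512 bool, what is visible of it) and "extent" ([centre column, centre row, width, height] in pixels, round what is visible of it).
Readings, each from a call of its own:
- monitor.get_t(): time.
- monitor.get_joint_pos(): joint angles.
- monitor.get_joint_vel(): joint speeds.
- monitor.get_effort(): joint torques, N m.
- monitor.get_eef_pos(): TCP position.
- monitor.get_tcp_rot(): TCP orientation.
- monitor.get_force(): force on the tool from outside, world axes, zero at the start.
- monitor.get_torque(): the same for the moment, N m.
- monitor.get_finger_gap(): finger opening in m.
- monitor.get_gripper_force(): force on a finger pad.
Only numpy, scipy, OpenCV 4.12 (cv2) and the standard library are available. Lean on these libraries where they do the work, as an engineer would, in place of code of your own. Each camera call takes 0.05 s, during which the arm holds its last target. There are 200 camera calls.

## Working session

There is one attempt and no reset: what is moved stays moved. The work goes in short steps, each a Python script; the robot and the scene stay as the last script left them, time stands still between calls to the robot, and variables do not carry over. Pictures are saved under pics/ and viewed, at most 10 in all, crops included, and the job is handed in when it is done.

```bash
mkdir -p pics
cat > h.py <<'E'
import numpy as np, cv2
from cell import env, hand, ik, read_camera, get_calibration, ticket, regions_of, monitor
def ray(cam,u,v):
    c=get_calibration(cam);T=np.array(c["extrinsics"])
    d=T[:3,:3]@np.array([(u-c["cx"])/c["fx"],(v-c["cy"])/c["fy"],1]);return T[:3,3],d
def at_z(cam,u,v,z):
    o,d=ray(cam,u,v);return o+d*(z-o[2])/d[2]
def proj(cam,P):
    c=get_calibration(cam);T=np.linalg.inv(np.array(c["extrinsics"]));p=T[:3,:3]@np.asarray(P)+T[:3,3]
    return np.array([c["fx"]*p[0]/p[2]+c["cx"],c["fy"]*p[1]/p[2]+c["cy"]])
def tri(rs):
    A=np.zeros((3,3));b=np.zeros(3)
    for o,d in rs:
        d=d/np.linalg.norm(d);M=np.eye(3)-np.outer(d,d);A+=M;b+=M@o
    return np.linalg.solve(A,b)
E
python3 - <<'E'
from h import *
ims=[]
for c in ["scene","side","wrist"]:
    im=read_camera(c);cv2.imwrite(f"pics/{c}0.png",im[...,::-1])
    print(c,np.round(get_calibration(c)["extrinsics"],3)[:3].tolist())
    for q in ["press","lever_handle","sled_post","notch_green","notch_red","paint_jar","clip"]:
        r=regions_of(c,q)
        print(c,q,[(round(x["p"],2),np.round(x["extent"],1).tolist()) for x in r[:2]])
print(monitor.get_t(),monitor.get_tcp_rot())
E
```

```text
scene [[0.029, 0.663, -0.748, 1.462], [0.999, -0.03, 0.011, -0.004], [-0.015, -0.748, -0.663, 1.038]]
scene press [(0.65, [273.2, 237.6, 129.2, 100.1])]
scene lever_handle [(0.54, [292.6, 203.9, 22.1, 29.2])]
scene sled_post [(0.73, [264.4, 233.6, 10.5, 22.2])]
scene notch_green [(0.46, [329.1, 252.4, 12.3, 14.9]), (0.43, [238.6, 258.0, 12.8, 17.3])]
scene notch_red []
scene paint_jar [(0.65, [328.4, 254.4, 13.8, 14.9])]
scene clip [(0.27, [316.2, 243.8, 18.3, 10.2])]
side [[-0.666, -0.524, 0.531, -0.319], [-0.746, 0.464, -0.478, 0.767], [0.005, -0.715, -0.7, 1.301]]
side press [(0.77, [232.8, 220.6, 125.7, 120.4])]
side lever_handle [(0.51, [213.6, 182.6, 22.4, 50.3])]
side sled_post [(0.89, [245.2, 226.8, 40.1, 29.3])]
side notch_green [(0.64, [242.9, 194.4, 5.4, 11.5])]
side notch_red []
side paint_jar [(0.72, [322.2, 148.8, 20.3, 40.7])]
side clip []
wrist [[1.0, -0.0, -0.001, 0.649], [-0.001, -0.97, -0.242, 0.066], [-0.001, 0.242, -0.97, 0.385]]
wrist press [(0.67, [191.5, 151.9, 297.2, 303.4])]
wrist lever_handle [(0.93, [242.5, 53.8, 166.6, 107.5])]
wrist sled_post [(0.81, [101.5, 153.3, 68.6, 65.7])]
wrist notch_green [(0.79, [264.6, 220.2, 31.1, 30.0])]
wrist notch_red []
wrist paint_jar []
wrist clip []
1.2 [-1.79997547e+02 -1.13271663e-03  9.00017864e+01]
```

Run:
```python
import cv2,numpy as np
a=cv2.imread("pics/scene0.png")[150:330,160:400];b=cv2.imread("pics/side0.png")[120:300,110:350]
a=cv2.resize(a,None,fx=3.3,fy=3.3,interpolation=2);b=cv2.resize(b,None,fx=3.3,fy=3.3,interpolation=2)
cv2.imwrite("pics/sc.png",a);cv2.imwrite("pics/sd.png",b)
```

```text
(no output)
```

View pics/sc.png

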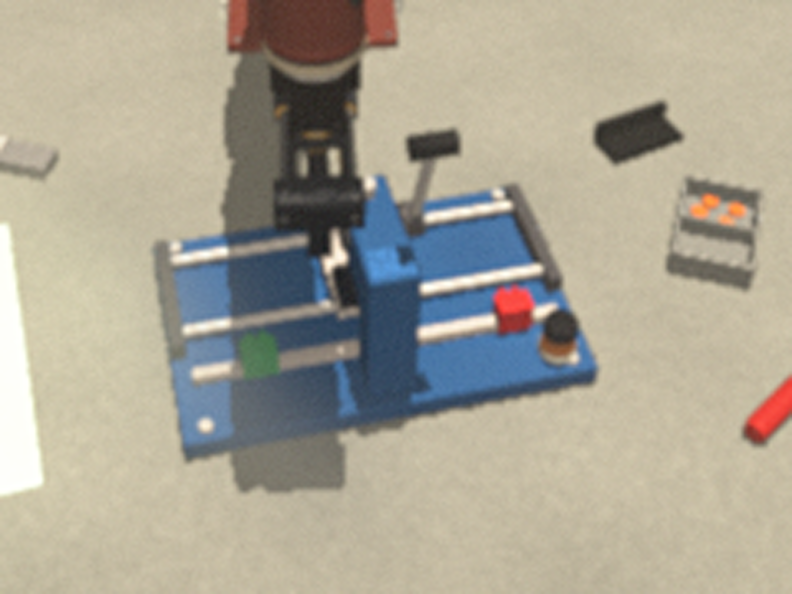

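View pics/sd.png

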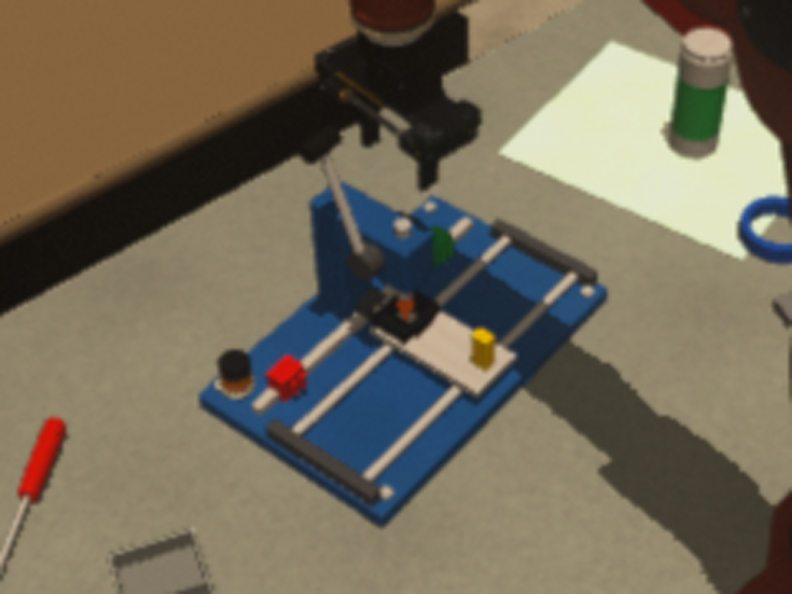

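View pics/wrist0.png

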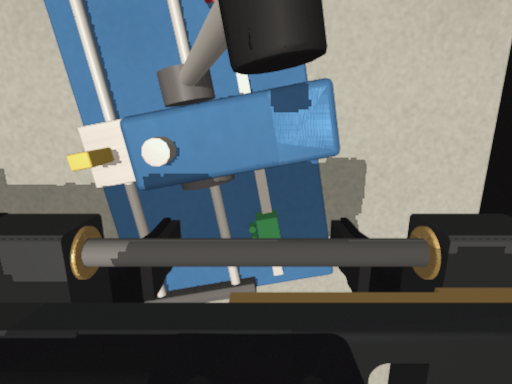

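```bash
cat > fit.py <<'E'
from h import *
from scipy.optimize import least_squares
def col(c,lo,hi):
    im=cv2.cvtColor(cv2.imread(f"pics/{c}0.png"),cv2.COLOR_BGR2HSV);m=cv2.inRange(im,lo,hi)
    n,l,s,ce=cv2.connectedComponentsWithStats(m);return [(s[i].tolist(),ce[i].round(1).tolist()) for i in np.argsort(-s[1:,4])[:3]+1]
for c in ["scene","side","wrist"]:
    print(c,"Y",col(c,(22,120,80),(34,255,255)),"\n G",col(c,(45,100,40),(80,255,255)))
obs=[("scene",291.2,194,(.071,.042,.306)),("side",207.6,164,(.071,.042,.306)),
("scene",330.3,247.6,(.1,.175,.07)),("side",181.2,228.5,(.1,.175,.07)),
("side",256.4,225.5,(-.11,0,.08)),("wrist",79,161.5,(-.11,0,.102)),
("wrist",125,118,(-.025,.025,.19)),("wrist",139,188,(-.025,-.025,.19)),
("scene",216.7,284.8,("b",-.21)),("scene",340,262.1,("b",.21)),
("side",225.5,275.6,("f",.21)),("side",293.3,208.5,("f",-.21)),("side",171.5,240.6,("b",.21))]
def W(p,q):
    c,s=np.cos(p[2]),np.sin(p[2]);return np.array([p[0]+c*q[0]-s*q[1],p[1]+s*q[0]+c*q[1],q[2]])
def res(p):
    r=[]
    for c,u,v,q in obs:
        if q[0]=="f":q=(p[3],q[1],.025)
        elif q[0]=="b":q=(p[3]+.27,q[1],.025)
        r+=list((proj(c,W(p,q))-[u,v])/(3 if c=="wrist" else 1))
    return r
if __name__=="__main__":
    s=least_squares(res,[.62,.08,.15,-.13],loss="soft_l1");p=s.x
    print(p,np.degrees(p[2]));print(np.round(np.reshape(res(p),(-1,2)),1).tolist())
    print(W(p,(-.11,0,.08)),W(p,(.071,.042,.306)))
    for y in np.arange(-.15,-.08,.01): print(round(y,3),[proj(c,W(p,(.055,y,.04))).round(1).tolist() for c in("scene","wrist")])
E
python3 fit.py
```

```text
scene Y [([471, 246, 4, 2, 4], [472.5, 246.8]), ([473, 239, 3, 1, 3], [474.0, 239.0]), ([477, 240, 2, 3, 3], [477.7, 241.0])] 
 G [([457, 231, 55, 66, 2344], [490.8, 261.0]), ([373, 5, 53, 16, 700], [397.9, 12.9]), ([407, 68, 47, 18, 688], [429.5, 77.0])]
side Y [([253, 219, 7, 6, 28], [256.0, 221.3]), ([35, 223, 2, 2, 2], [35.5, 223.5]), ([38, 222, 2, 1, 2], [38.5, 222.0])] 
 G [([0, 223, 73, 80, 3140], [29.1, 258.9]), ([314, 145, 16, 18, 214], [321.1, 153.5]), ([241, 189, 7, 12, 60], [243.4, 194.3])]
wrist Y [([67, 149, 46, 22, 585], [88.2, 159.1]), ([108, 148, 1, 1, 1], [108.0, 148.0])] 
 G [([249, 210, 32, 28, 653], [265.1, 225.8])]
[ 0.59115613  0.04667209  0.1860956  -0.14218075] 10.662492370071089
[[-0.4, -0.2], [-1.8, -0.2], [-0.7, -0.4], [-1.7, 0.9], [-1.2, 0.0], [0.8, 0.1], [-2.4, -0.0], [0.2, 1.7], [-2.2, -0.2], [1.2, -1.5], [-0.3, 1.5], [0.6, -1.4], [-2.8, -0.9]]
[0.48305538 0.02631952 0.08      ] [0.65315927 0.10108358 0.306     ]
-0.15 [[229.5, 260.1], [274.3, 247.7]]
-0.14 [[232.5, 259.5], [273.0, 240.4]]
-0.13 [[235.5, 259.0], [271.6, 233.0]]
-0.12 [[238.5, 258.5], [270.2, 225.5]]
-0.11 [[241.5, 257.9], [268.7, 217.9]]
-0.1 [[244.5, 257.4], [267.3, 210.2]]
-0.09 [[247.5, 256.8], [265.8, 202.4]]
```

Run:
```python
from h import *
Y=10.66+180-360
print(monitor.get_t())
env.line_to([.65,0,.40],speed=.25)
for P in [(.64,.10,.40),(.653,.101,.30),(.5,.073,.27),(.483,.026,.072),(.505,-.09,.072)]:
    print(P,ik(P,[180,0,Y]) is not None, None if ik(P,[180,0,Y]) is None else np.round(ik(P,[180,0,Y])))
env.movep([.62,.06,.42],[180,0,Y])
im=read_camera("wrist");cv2.imwrite("pics/w1.png",im[...,::-1])
np.save("w1cal.npy",get_calibration("wrist")["extrinsics"])
for q in ["lever_handle","sled_post","notch_green","notch_red"]:
    print(q,[(round(x["p"],2),np.round(x["extent"],1).tolist()) for x in regions_of("wrist",q)[:2]])
im=read_camera("side");cv2.imwrite("pics/side1.png",im[...,::-1])
im=read_camera("scene");cv2.imwrite("pics/scene1.png",im[...,::-1])
print(monitor.get_t(),monitor.get_force(),monitor.get_eef_pos())
p=[0.59115613,0.04667209,0.1860956]
from fit import W
for n,q in dict(handle=(.071,.042,.306),posttop=(-.11,0,.102),g=(.055,-.12,.05),hd1=(-.025,.025,.19),hd2=(-.025,-.025,.19)).items(): print(n,proj("wrist",W(p,q)))
```

```text
1.2
(0.64, 0.1, 0.4) True [ -4.  18. -12.  66.   4.  96.  85.]
(0.653, 0.101, 0.3) True [ -3.  20. -13.  76.   4.  85.  85.]
(0.5, 0.073, 0.27) True [ -3.   2. -10. 100.   0.  78.  87.]
(0.483, 0.026, 0.072) True [ -1.   9.  -8. 117.   2.  54.  91.]
(0.505, -0.09, 0.072) True [  9.  12.  -4. 113.   1.  55. 105.]
lever_handle [(0.64, [292.4, 192.1, 44.9, 92.1])]
sled_post [(0.62, [252.3, 91.2, 45.8, 69.4]), (0.51, [332.9, 167.2, 27.5, 16.5])]
notch_green [(0.7, [182.8, 165.8, 22.2, 21.3])]
notch_red [(0.68, [331.0, 169.6, 23.3, 16.7]), (0.4, [11.3, 12.1, 20.2, 24.2])]
3.8 [-0.25762144 -0.54287141  0.40927081] [0.62003738 0.05993842 0.41995393]
scene Y [([471, 246, 4, 2, 4], [472.5, 246.8]), ([473, 239, 3, 1, 3], [474.0, 239.0]), ([477, 240, 2, 3, 3], [477.7, 241.0])] 
 G [([457, 231, 55, 66, 2344], [490.8, 261.0]), ([373, 5, 53, 16, 700], [397.9, 12.9]), ([407, 68, 47, 18, 688], [429.5, 77.0])]
side Y [([253, 219, 7, 6, 28], [256.0, 221.3]), ([35, 223, 2, 2, 2], [35.5, 223.5]), ([38, 222, 2, 1, 2], [38.5, 222.0])] 
 G [([0, 223, 73, 80, 3140], [29.1, 258.9]), ([314, 145, 16, 18, 214], [321.1, 153.5]), ([241, 189, 7, 12, 60], [243.4, 194.3])]
wrist Y [([67, 149, 46, 22, 585], [88.2, 159.1]), ([108, 148, 1, 1, 1], [108.0, 148.0])] 
 G [([249, 210, 32, 28, 653], [265.1, 225.8])]
handle [290.75607239 234.317104  ]
posttop [249.31049049  66.63562187]
g [182.69884547 171.50458791]
hd1 [268.43322955 127.56386583]
hd2 [228.49580205 127.60568412]
```

View pics/w1.png

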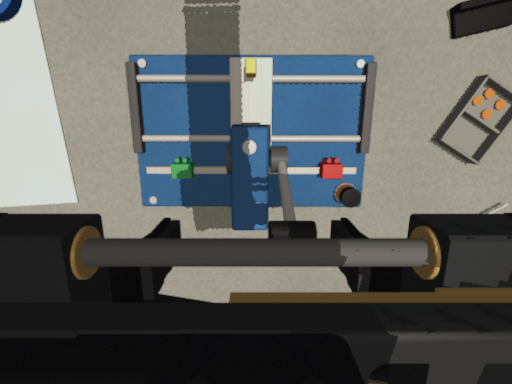

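```bash
python3 - <<'E' | tail -12
from h import *
import fit
from fit import W
from scipy.optimize import least_squares
im=cv2.cvtColor(cv2.imread("pics/w1.png"),cv2.COLOR_BGR2HSV)
def blob(lo,hi):
    n,l,s,ce=cv2.connectedComponentsWithStats(cv2.inRange(im,lo,hi));i=1+np.argmax(s[1:,4]);return s[i],ce[i]
print("post",blob((22,120,80),(34,255,255)),"green",blob((45,100,40),(80,255,255)))
ob=[(250.5,64,(-.11,0,.102)),(292,235,(.071,.042,.306)),(232,125,(-.025,-.025,.19)),(269,125,(-.025,.025,.19)),
(130,55,("f",-.21)),(373,55,("f",.21)),(141,208,("b",-.21)),(365,208,("b",.21)),(350,197,(.1,.175,.07))]
def res(p,w=True):
    r=[]
    for u,v,q in ob:
        if q[0]=="f":q=(p[3],q[1],.025)
        elif q[0]=="b":q=(p[3]+.27,q[1],.025)
        r+=list(proj("wrist",W(p,q))-[u,v])
    return np.array(r)
s=least_squares(res,[.59,.047,.186,-.142],loss="soft_l1");p=s.x
print(p,np.degrees(p[2]));print(np.round(res(p).reshape(-1,2),1).tolist())
print("side/scene res of this",np.round(np.reshape([proj(c,W(p,q))-[u,v] for c,u,v,q in fit.obs if c!="wrist" and q[0] not in("f","b")],(-1,2)),1).tolist())
print(W(p,(-.11,0,.08)),W(p,(.071,.042,.306)))
for u,v,z in [(181.5,161,.045),(181.5,161,.06)]:
    P=at_z("wrist",u,v,z)[:2]-p[:2];c,s_=np.cos(p[2]),np.sin(p[2]);print("notch press",c*P[0]+s_*P[1],-s_*P[0]+c*P[1])
P=at_z("wrist",250.5,64,.102)[:2]-p[:2];print("post",c*P[0]+s_*P[1],-s_*P[0]+c*P[1])
E
```

```text
side Y [([253, 219, 7, 6, 28], [256.0, 221.3]), ([35, 223, 2, 2, 2], [35.5, 223.5]), ([38, 222, 2, 1, 2], [38.5, 222.0])] 
 G [([0, 223, 73, 80, 3140], [29.1, 258.9]), ([314, 145, 16, 18, 214], [321.1, 153.5]), ([241, 189, 7, 12, 60], [243.4, 194.3])]
wrist Y [([67, 149, 46, 22, 585], [88.2, 159.1]), ([108, 148, 1, 1, 1], [108.0, 148.0])] 
 G [([249, 210, 32, 28, 653], [265.1, 225.8])]
post (array([245,  58,  10,  17,  41], dtype=int32), array([248.63414634,  67.56097561])) green (array([171, 157,  24,  21, 400], dtype=int32), array([181.9625, 168.1875]))
[ 0.58813596  0.04753705  0.18402154 -0.13735675] 10.543657637444479
[[-0.1, 0.6], [0.2, -3.4], [-2.4, 0.3], [0.6, 0.3], [-2.9, 0.1], [1.7, 0.4], [0.7, -0.3], [-4.2, -0.2], [1.3, 0.4]]
side/scene res of this [[-0.2, -0.9], [-1.5, 0.3], [-0.6, -1.1], [-1.4, 1.4], [-0.9, 0.7]]
[0.47999323 0.02740873 0.08      ] [0.65025182 0.10181982 0.306     ]
notch press 0.04005409457302009 -0.12354536363425857
notch press 0.037967400191289316 -0.11984169321188722
post -0.11079325732733572 0.0001267569695329214
```

```bash
cat >> h.py <<'E'
YAW=10.6-180; X0=np.array([.5885,.0473]); cy,sy=np.cos(np.radians(10.6)),np.sin(np.radians(10.6))
ex,ey=np.array([cy,sy,0]),np.array([-sy,cy,0])
def PW(x,y,z): return np.array([X0[0],X0[1],0])+ex*x+ey*y+np.array([0,0,z])
def fp():
    f=np.array(monitor.get_force());return np.round([f@ex,f@ey,f[2]],1)
def pp():
    d=np.array(monitor.get_eef_pos())-[X0[0],X0[1],0];return np.round([d@ex,d@ey,d[2]],4)
E
python3 - <<'E'
from h import *
T=PW(.071,.042,.298)
env.movep(T+[0,0,.06],[180,0,YAW])
im=read_camera("wrist");cv2.imwrite("pics/w2.png",im[...,::-1])
print(pp(),fp(),proj("wrist",PW(.071,.042,.306)),proj("wrist",PW(.071,.064,.318)),proj("wrist",PW(.071,.02,.318)))
print(env.line_to(T,speed=.1,stop_force=8),pp(),fp())
hand.set_gripper(.055,20)
im=read_camera("wrist");cv2.imwrite("pics/w3.png",im[...,::-1])
print(monitor.get_t(),monitor.get_finger_gap(),fp())
cv2.imwrite("pics/w23.png",np.hstack([cv2.imread("pics/w2.png"),cv2.imread("pics/w3.png")])[::1,:][:, :])
a=cv2.imread("pics/w23.png");cv2.imwrite("pics/w23.png",cv2.resize(a,(800,300)))
E
```

```text
[0.071  0.0417 0.3584] [0.3 0.2 1.1] [255.17161966 214.33784858] [287.59428126 219.82406197] [222.7859424  219.89812248]
False [0.0712 0.0419 0.2989] [-0.6 -0.1 -0.9]
5.9 0.05507903968317986 [ 0.  -0.2  0.6]
```

View pics/w23.png

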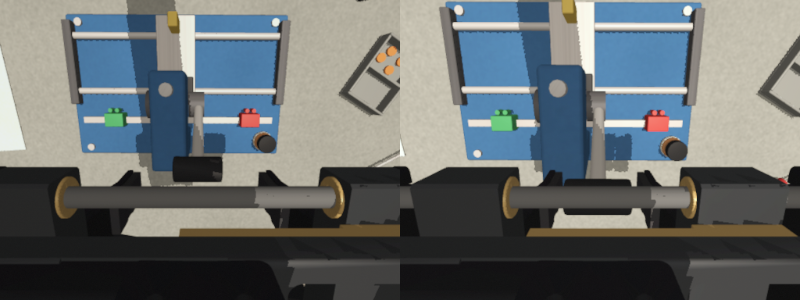

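```bash
cat > pull.py <<'E'
from h import *
hand.set_gripper(0.0,30)
print(monitor.get_t(),"gap",monitor.get_finger_gap(),monitor.get_gripper_force(),fp(),pp())
P0=np.array(monitor.get_eef_pos())
np.save("P0.npy",P0)
def tgt(th): return P0+ex*.15*(np.sin(.35-th)-np.sin(.35))+np.array([0,0,.15*(np.cos(.35-th)-np.cos(.35))])
for th in np.arange(.08,1.13,.08):
    env.line_to(tgt(th),speed=.06)
    print(round(th,2),fp(),pp(),round(monitor.get_finger_gap(),4))
    if abs(fp()[0])>30: break
print(monitor.get_t())
E
python3 pull.py
```

```text
6.2833 gap 0.04362935985858398 29.997327849268913 [ 0.5 -4.4  0.6] [0.071  0.0408 0.2979]
0.08 [ 3.8 -1.7 -1.5] [0.0598 0.0408 0.3015] 0.0439
0.16 [ 3.4 -1.7 -1.5] [0.0482 0.0408 0.3043] 0.0437
0.24 [ 3.  -1.  -2.5] [0.0363 0.0409 0.3061] 0.0436
0.32 [ 4.8 -1.3 -2.9] [0.0244 0.0409 0.3069] 0.0436
0.4 [ 4.  -1.2 -2.6] [0.0124 0.0409 0.3069] 0.0437
0.48 [ 4.8 -0.4 -3.6] [0.0005 0.041  0.3058] 0.0436
0.56 [ 5.5 -0.3 -1.8] [-0.0111  0.041   0.304 ] 0.0437
0.64 [ 5.7  0.1 -2.7] [-0.0226  0.041   0.3012] 0.0436
0.72 [ 4.8 -0.8 -0.9] [-0.0339  0.0411  0.2974] 0.0436
0.8 [ 5.  -0.   0.2] [-0.0448  0.041   0.2928] 0.0435
0.88 [5.  0.3 3. ] [-0.0555  0.0411  0.2873] 0.0437
0.96 [3.4 1.4 5.2] [-0.0659  0.0411  0.2807] 0.0435
1.04 [3.9 1.6 5.9] [-0.0756  0.0411  0.2733] 0.0434
1.12 [2.2 1.5 6.3] [-0.0845  0.0412  0.2653] 0.0435
11.1833
```

```bash
cat > pull2.py <<'E'
from h import *
P0=np.load("P0.npy")
def tgt(th): return P0+ex*.15*(np.sin(.35-th)-np.sin(.35))+np.array([0,0,.15*(np.cos(.35-th)-np.cos(.35))])
for th in np.arange(1.135,1.22,.015):
    s=env.line_to(tgt(th),speed=.03,stop_force=15); env.wait(.1)
    f=fp(); ft=f[0]*np.cos(th-.35)+f[2]*np.sin(th-.35)
    print(round(th,3),s,f,round(ft,1),pp())
    if ft>18: break
for c in ["wrist","side","scene"]: cv2.imwrite(f"pics/{c}4.png",read_camera(c)[...,::-1])
a=cv2.imread("pics/wrist4.png");b=cv2.imread("pics/side4.png")[120:300,110:350]
cv2.imwrite("pics/v4.png",np.hstack([cv2.resize(a,(400,300)),cv2.resize(b,(400,300))]))
print(monitor.get_t())
E
python3 pull2.py
```

```text
1.135 False [1.2 2.3 6.6] 5.5 [-0.0859  0.0412  0.264 ]
1.15 False [1.2 2.  8.1] 6.6 [-0.0874  0.0412  0.2624]
1.165 False [ 4.6  1.5 12.7] 12.4 [-0.0877  0.0412  0.2621]
1.18 False [ 7.5  1.7 18.4] 18.6 [-0.0877  0.0411  0.2621]
12.7333
```

View pics/v4.png

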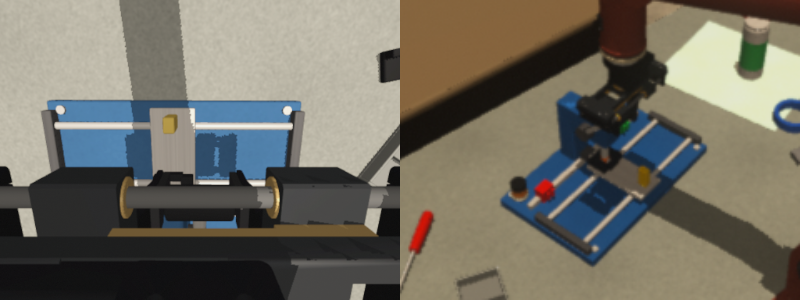

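```bash
cat > back.py <<'E'
from h import *
P0=np.load("P0.npy")
def tgt(th): return P0+ex*.15*(np.sin(.35-th)-np.sin(.35))+np.array([0,0,.15*(np.cos(.35-th)-np.cos(.35))])
def ft(th):
    f=fp(); return f,round(f[0]*np.cos(th-.35)+f[2]*np.sin(th-.35),1)
for th in list(np.arange(1.12,.1,-.1))+[.06,.03,.01,0,-.01,-.02,-.03,-.04,-.05]:
    env.line_to(tgt(th),speed=.06 if th>.1 else .03)
    if th<.07: env.wait(.1)
    r=ft(th); print(round(th,3),*r,pp())
    if th<.07 and r[1]<-3: break
print(monitor.get_t())
E
python3 back.py
```

```text
1.12 [0.3 2.5 6.6] 4.8 [-0.0847  0.0411  0.2652]
1.02 [-0.   3.   6.7] 4.2 [-0.0728  0.0411  0.2754]
0.92 [0.6 2.4 6.1] 3.8 [-0.0601  0.0411  0.2842]
0.82 [0.5 3.  5. ] 2.7 [-0.0471  0.041   0.2914]
0.72 [2.6 4.1 3.9] 3.8 [-0.0337  0.0409  0.2971]
0.62 [3.  3.8 1.9] 3.4 [-0.0198  0.041   0.3016]
0.52 [2.8 4.2 1.3] 3.0 [-0.0051  0.0409  0.3047]
0.42 [ 3.4  3.8 -2.1] 3.2 [0.0099 0.0409 0.3063]
0.32 [ 2.2  3.8 -3.4] 2.3 [0.0248 0.0408 0.3065]
0.22 [ 2.   4.3 -6. ] 2.8 [0.0395 0.0408 0.3052]
0.12 [ 0.1  3.5 -7.8] 1.9 [0.0541 0.0407 0.3025]
0.06 [ -2.1   3.7 -12.2] 1.5 [0.0621 0.0407 0.3003]
0.03 [-15.3   2.6  -4.2] -13.2 [0.0644 0.0407 0.2997]
17.9833
```

```bash
cat > rel.py <<'E'
from h import *
hand.set_gripper(.055)
print("released",fp(),pp(),monitor.get_finger_gap())
hand.set_gripper(.085)
P=np.array(monitor.get_eef_pos()); env.line_to(P+[0,0,.08],speed=.15)
print(fp(),pp(),monitor.get_t())
cv2.imwrite("pics/w5.png",read_camera("wrist")[...,::-1])
print(proj("wrist",PW(.071,.042,.306)))
env.movep(PW(-.11,0,.20),[180,0,YAW])
cv2.imwrite("pics/w6.png",read_camera("wrist")[...,::-1]); cv2.imwrite("pics/s6.png",read_camera("side")[...,::-1])
np.save("w6.npy",get_calibration("wrist")["extrinsics"])
print("post top",[proj("wrist",PW(-.11+a,b,.102)).round(1).tolist() for a in(-.011,.011) for b in(-.008,.008)],pp(),fp(),monitor.get_t())
a,b=[cv2.imread(f"pics/{n}.png") for n in("w5","w6")]
cv2.imwrite("pics/v6.png",cv2.resize(np.hstack([a,b]),(800,300)))
E
python3 rel.py
```

```text
released [ 0.6  0.4 -0.6] [0.067  0.0406 0.2997] 0.054937838557077096
[-1.6  0.  -1.2] [0.0666 0.0408 0.3785] 20.025
[256.29464034 212.33308569]
post top [[244.9, 183.3], [263.6, 183.3], [245.2, 207.8], [263.4, 207.8]] [-0.1084  0.0003  0.201 ] [ 0.1 -0.5 -0.5] 21.175
```

View pics/v6.png

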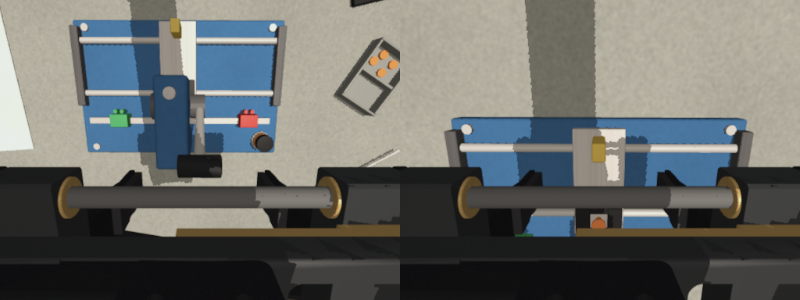

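```bash
cat > slide.py <<'E'
from h import *
print(env.line_to(PW(-.11,0,.072),speed=.12,stop_force=8),pp(),fp())
hand.set_gripper(.03,45); hand.set_gripper(0.0,45)
print(monitor.get_finger_gap(),monitor.get_gripper_force(),fp(),pp(),monitor.get_t())
P0=np.array(monitor.get_eef_pos()); np.save("S0.npy",P0)
for d in [.003,.006,.009,.012,.015,.02,.04,.06,.08,.095]:
    env.line_to(P0-ey*d,speed=.05); print(d,fp(),pp())
print(monitor.get_finger_gap(),monitor.get_t())
cv2.imwrite("pics/w7.png",read_camera("wrist")[...,::-1]); cv2.imwrite("pics/sc7.png",read_camera("scene")[...,::-1])
E
python3 slide.py
```

```text
False [-0.1094 -0.      0.0727] [0.6 0.2 0.8]
0.01592163512802757 44.99826083891094 [ 0.5 -2.1 -0.8] [-0.11   -0.0003  0.072 ] 23.9417
0.003 [0.3 3.5 0.4] [-0.11   -0.0027  0.072 ]
0.006 [-0.   1.8  1. ] [-0.11   -0.0064  0.072 ]
0.009 [-0.1 -3.2 -0.6] [-0.11   -0.0106  0.072 ]
0.012 [ 0.  -5.  -0.9] [-0.1101 -0.0132  0.072 ]
0.015 [-0.6 -1.1  0.1] [-0.1101 -0.0153  0.072 ]
0.02 [-1.1 -1.7  0.4] [-0.1101 -0.0207  0.072 ]
0.04 [-2.5 -1.6  1.6] [-0.1101 -0.0411  0.072 ]
0.06 [-3.9 -1.3  1.9] [-0.1102 -0.061   0.072 ]
0.08 [-4.3 -1.4  4.1] [-0.1102 -0.0804  0.072 ]
0.095 [-5.4 -2.2  4.1] [-0.1103 -0.0955  0.072 ]
0.015676992866052144 27.5417
```

```bash
cat > notch.py <<'E'
from h import *
P0=np.load("S0.npy"); hist=[]
for d in np.arange(.0975,.14,.0015):
    env.line_to(P0-ey*d,speed=.02); f=fp()[1]; hist.append(f); print(round(d,4),f,pp()[1])
    if max(hist)>2.5 and f<-3: break
print(monitor.get_finger_gap(),monitor.get_t())
E
python3 notch.py
```

```text
0.0975 -0.5 -0.0975
0.099 -0.3 -0.0989
0.1005 1.2 -0.1004
0.102 -0.5 -0.1018
0.1035 0.4 -0.1033
0.105 0.2 -0.1049
0.1065 -0.1 -0.1063
0.108 -0.3 -0.1079
0.1095 -0.2 -0.1094
0.111 0.9 -0.1105
0.1125 5.2 -0.1113
0.114 4.8 -0.1127
0.1155 3.1 -0.1147
0.117 -0.1 -0.1167
0.1185 -0.9 -0.1188
0.12 -3.3 -0.1209
0.01541617972457588 31.6667
```

```bash
cat > n2.py <<'E'
from h import *
P0=np.load("S0.npy")
for d in np.arange(.121,.1265,.0007):
    env.line_to(P0-ey*d,speed=.01); env.wait(.15); f=np.mean([fp()[1] for _ in range(1)]); print(round(d,4),f,pp()[1])
    if f>1.3: break
print(monitor.get_finger_gap(),monitor.get_t())
cv2.imwrite("pics/w8.png",read_camera("wrist")[...,::-1])
E
python3 n2.py
```

```text
0.121 -4.0 -0.1222
0.1217 -2.6 -0.1225
0.1224 -0.4 -0.1228
0.1231 0.3 -0.1231
0.1238 1.8 -0.1234
0.015884727779955244 33.6667
```

Run:
```python
from h import *
P0=np.load("S0.npy")
env.line_to(P0-ey*.1234,speed=.01); env.wait(.3)
print(fp(),pp(),monitor.get_finger_gap(),monitor.get_gripper_force(),monitor.get_t())
a=read_camera("scene")[150:330,160:400,::-1];b=read_camera("side")[120:300,110:350,::-1]
cv2.imwrite("pics/v9.png",np.hstack([cv2.resize(x,(400,300),interpolation=2) for x in(a,b)]))
```

```text
[-6.  1.  5.] [-0.1103 -0.1232  0.072 ] 0.015697684717710787 44.99991229735315 34.2667
```

View pics/v9.png

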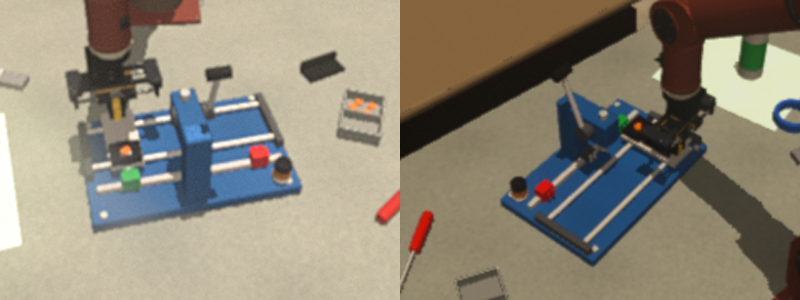

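The picture shows the sled at the green block (about 130,180), the lever at rest (about 218,72), and the clip in its bracket. Force readings put the ball at the notch centre.

```bash
python3 -c "
from h import *
print(ticket.hand_in())"
```

```text
the job is handed in; nothing more can be done
None
```

I pulled the lever to its stop, eased it back to rest, then slid the sled into the green notch, where the arm still grips the post at 45 N. The job was handed in at about 34 s of robot time, with no verdict returned. I did not measure how deep the clip sits; I took it as home because the lever reached its stop.

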